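Clear the print bench: sort jars, brayers and squeegee into their trays

TASK

Clear up the row of things in front of you after printing: gently stand both small ink jars upright in the round tray, lay each brayer (hand roller) flat in the lane that suits its width in the divided tray (wide one in the wide lane, narrow one in the narrow lane), and lay the squeegee flat in the plain undivided tray, the same face up as it lies now. Do not tip the jars over or drop them, and leave everything sitting on the tray floors, let go and still.

Things in the scene. Friction and masses are not known exactly. Their poses are not given: they have to be found in the camera images.
- jar_tall: The taller closed ink jar with dark ink and a bright metal screw lid, 85 mm high, 52 mm in diameter, about 200 g, standing upright. Origin: centre of its underside, z up. Starts in the front row.
- jar_short: The shorter closed ink jar with dark ink and a bright metal screw lid, 55 mm high, 52 mm in diameter, about 130 g, standing upright. Origin: centre of its underside, z up. Starts in the front row.
- brayer_wide: The wide brayer (hand roller): black rubber roller 70 mm wide, 36 mm dia; wooden handle 26 mm dia, ~190 g. Origin: underside, below the handle's middle; z up, x along the handle to the roller. Handle axis 15 mm up, x -60 to +12 mm (free end 30 mm dia); roller axis at x +45; ends at +63. Grip the handle across (along y), balance point at x about +5 to +20.
- brayer_narrow: The narrow brayer (hand roller): black rubber roller 40 mm wide, 36 mm dia; wooden handle 26 mm dia, ~160 g. Origin: underside, below the handle's middle; z up, x along the handle to the roller. Handle axis 15 mm up, x -60 to +12 mm (free end 30 mm dia); roller axis at x +45; ends at +63. Grip the handle across (along y), balance point at x about +5 to +20.
- squeegee: Small squeegee lying flat: wooden bar 110 mm long (x), 38 wide, 24 thick, with a stiff brown blade standing out 14 mm along its +y side (7 to 17 mm above the underside). Overall 110 x 52 x 24 mm, ~140 g. Origin: centre of the underside of the 110 x 52 outline, z up. Can be gripped across its 52 mm width.
- round_tray: Round shallow metal tray for jars, fixed, in the second row: inside diameter 176 mm, rim 4 mm thick and 9 mm high, floor 3 mm above the bench. The jars fit side by side, e.g. 48 mm either side of the centre. Origin: its centre at bench height, z up; its yaw means nothing.
- lane_tray: Plywood tray for brayers, fixed, in the second row: inside 150 mm (x) by 164 (y), a divider along x makes two lanes. Walls and divider 4 mm thick, 9 high; floor 3 mm above the bench. Origin: centre at bench height, z up, x away from the robot. Wide lane: y -82 to +12 mm (centre -35). Narrow lane: y +16 to +82 mm (centre +49).
- plain_tray: Plain undivided rectangular plywood tray for the squeegee, fixed, in the second row: inside 170 mm (x) by 140 mm (y), walls 4 mm thick and 9 mm high, floor 3 mm above the bench. Origin: its centre at bench height, z up, x away from the robot.

How it is judged:
By the outcome, as a careful person would: the job done as asked, in the order asked, and still so for the second after the job is handed in, with the robot touching nothing.
It also fails if it takes over 120 s, if anything falls off the work surface, if the arm or the gripper's body presses on something with over 40 N, if the wrist force passes 120 N, or if a joint passes its speed limit or range.

ROBOT

A 6-joint arm with a two-finger parallel gripper is mounted at the origin on the work surface. World frame = base frame: x ahead of the robot, y to its left, z up, the work surface at z = 0. Lengths are in mm, angles in degrees, forces in N, time in s.
With the tool pointing down it reaches from about 350 to 850 mm from the base axis. Payload 8.1 kg.
Tool frame: the origin (TCP) lies midway between the tips of the shut fingers; the grasp point (between the pads) lies 19 mm behind it; z points along the fingers, y is the direction in which the jaws open and shut (so a half turn about z gives the same grasp; the last joint's range is limited). The gripper opens to 85 mm and grips with 20 to 120 N. Pads are 22 mm wide; open, the fingers measure 114 mm over their backs; the gripper's body (76 mm by 85 mm) begins 54 mm behind the grasp point. The pads swing forward as they close: fully open they stand 13 mm farther back than shut.
Start: joints at [64.148, 7.471, 85.268, -0, 87.261, -4.893], TCP at [214.597, 560.315, 231.292] pointing down, gripper open.
Joint ranges: [-169.43, 169.43], [-51.17, 129.36], [1.28, 143.12], [-76.62, 256.62], [0, 156.53], [-152.29, 152.29]. Speed limits (degrees/s): [136.94, 136.94, 159.86, 180, 180, 180].

INTERFACE

Orientations are given as [roll, pitch, yaw] about the fixed x, y, z axes, in that order (R = Rz(yaw) Ry(pitch) Rx(roll)).
In Python, from bench import telemetry, snapshot, camera_params, job gives the robot as it stands. The module is installed in compiled form; this text tells all that it offers.
- The arm moves only by the shell command python3 -m jog 'ROWS' [FORCE]. ROWS is JSON, a list that holds one entry, the list of rows, each a list of 7 numbers: the shift along the tool's x, y, z in units of 50 mm (1.0 is 50 mm), then the turn, a rotation vector about the tool's x, y, z in units of 2 pi rad (1.0 is 2 pi rad), then the opening, from 0 (shut) to 1 (fully open). In form: [[[dx, dy, dz, rx, ry, rz, claw], ...]]. A call has 1 to 12 rows; each row shifts and turns the commanded pose from where the row before left it, along the tool's axes as they then stand; what a row does not reach is not made up. A row lasts 1/8 s, in which the tool goes at most 62.5 mm and 10.7 degrees, less where a joint would pass 70% of its speed; a pose out of reach is approached as far as the arm can. A call with a number of a shift or a turn outside -1 to 1 is refused whole. A call with a gripper value outside its range is refused whole. The fingers move at their own pace and stop on an object; FORCE is the grip in N (left out, the last holds). Time passes only in rows, so rows that do not move let the fingers close. It gives the time, the measured TCP pose, the force and the opening at its end, in the units of the state.
- telemetry.sense(): the state, without advancing time (a new reading comes with each control period).
- snapshot(name): name is "side" or "top" or "wrist"; returns (picture, depth): 420x560x3 uint8, red, green, blue; 420x560 float32, mm along the optical axis (not along the pixel's ray), 0 where there is no reading.
- camera_params(name): a dict with "K" (3x3 intrinsics, pixels), "D" ([k1, k2, p1, p2, k3] as OpenCV has them; the pictures are not rectified), "extrinsics" (4x4, takes a point from camera to world coordinates). Camera axes: x right, y down, z forward; pixel columns grow to the right and rows downward; lengths in mm; the calibration is good to about 2 mm. A picture is of the moment at which its call begins: read the wrist's pose just before it. camera_params takes no time and is no camera call; for the wrist camera it gives the pose at the moment of the call.
- job.hand_in(): hands the job in, once; it reports no verdict.
The state is a dict: "time": time; "joint_pos": joint angles; "qd": joint speeds; "joint_efforts": joint torques, N m; "tool_pos": TCP position; "tcp_rot": TCP orientation; "ft_force": force on the tool from outside, world axes, zero at the start; "wrist_torque": the same for the moment, N m; "finger_gap": finger opening in mm.
Only numpy, scipy, OpenCV 4.12 (cv2) and the standard library are available. Lean on these libraries where they do the work, as an engineer would, in place of code of your own. Each camera call takes 0.05 s, during which the arm holds its last target. There are 200 camera calls.

## Working session

There is one attempt and no reset: what is moved stays moved. The work goes in short steps, Python scripts to look and compute and a shell command to move; the robot and the scene stay as the last step left them, time stands still between calls to the robot, and variables do not carry over. Pictures are saved under pics/ and viewed, about 12 in all and at most 16, crops included, and the job is handed in when it is done.

```bash
mkdir -p pics
cat > h.py <<'E'
import numpy as np, cv2
from bench import telemetry, snapshot, camera_params, job
def shot(n,save=None):
    p=camera_params(n); im,d=snapshot(n)
    np.savez(f'{n}.npz',im=im,d=d,K=p['K'],D=p['D'],E=p['extrinsics'])
    if save: cv2.imwrite(f'pics/{save}.png',im[:,:,::-1])
    return im,d
def cloud(n):
    z=np.load(f'{n}.npz'); d=z['d']; h,w=d.shape
    u,v=np.meshgrid(np.arange(w),np.arange(h))
    q=cv2.undistortPoints(np.stack([u,v],-1).reshape(-1,1,2).astype(float),z['K'],z['D']).reshape(h,w,2)
    P=np.dstack([q*d[...,None],d])@z['E'][:3,:3].T+z['E'][:3,3]
    P[d==0]=np.nan
    return z['im'],P
E
python3 - <<'E'
from h import *
s=telemetry.sense(); print(s)
shot('top','top1'); im,P=cloud('top')
print(camera_params('top')['extrinsics'])
for r in range(20,420,60): print([tuple(P[r,c].round()) for c in range(30,560,125)])
E
```

```text
{'time': 0.0, 'joint_pos': array([ 6.41493364e+01,  7.51513920e+00,  8.53284428e+01,  8.76574909e-04,
        8.72597890e+01, -4.89262355e+00]), 'qd': array([-0.04494422,  0.00987058, -0.03124328,  0.01696709, -0.01496152,
       -0.01029881]), 'joint_efforts': array([-1.92088904e-03, -5.69427001e+01, -5.00529742e+01, -5.06673114e-04,
        1.57168804e-02, -5.43649605e-06]), 'tool_pos': array([214.34791271, 559.8378949 , 230.25210276]), 'tcp_rot': array([-1.79897080e+02, -9.68866859e-03,  1.59041909e+02]), 'ft_force': array([ 0.36860893, -0.95848292, -0.26576566]), 'wrist_torque': array([-0.01955059,  0.01438833, -0.04065205]), 'finger_gap': 85.5892416072083}
[[ 1.77708936e-03 -9.94857251e-01  1.01271377e-01  4.30980613e+02]
 [-9.99612707e-01 -4.57977853e-03 -2.74492641e-02  1.66521892e+01]
 [ 2.77718999e-02 -1.01183376e-01 -9.94480088e-01  1.18872629e+03]
 [ 0.00000000e+00  0.00000000e+00  0.00000000e+00  1.00000000e+00]]
[(np.float64(1402.0), np.float64(1036.0), np.float64(-371.0)), (np.float64(1618.0), np.float64(606.0), np.float64(-759.0)), (np.float64(1472.0), np.float64(-32.0
[... 1200 characters left out ...]
1.0)), (np.float64(409.0), np.float64(-384.0), np.float64(8.0)), (np.float64(405.0), np.float64(-791.0), np.float64(-6.0))]
[(np.float64(227.0), np.float64(716.0), np.float64(-0.0)), (np.float64(237.0), np.float64(339.0), np.float64(2.0)), (np.float64(238.0), np.float64(-19.0), np.float64(-2.0)), (np.float64(234.0), np.float64(-384.0), np.float64(-1.0)), (np.float64(223.0), np.float64(-779.0), np.float64(1.0))]
[(np.float64(51.0), np.float64(713.0), np.float64(1.0)), (np.float64(65.0), np.float64(338.0), np.float64(-1.0)), (np.float64(71.0), np.float64(-19.0), np.float64(12.0)), (np.float64(60.0), np.float64(-383.0), np.float64(-1.0)), (np.float64(40.0), np.float64(-778.0), np.float64(2.0))]
```

View pics/top1.png

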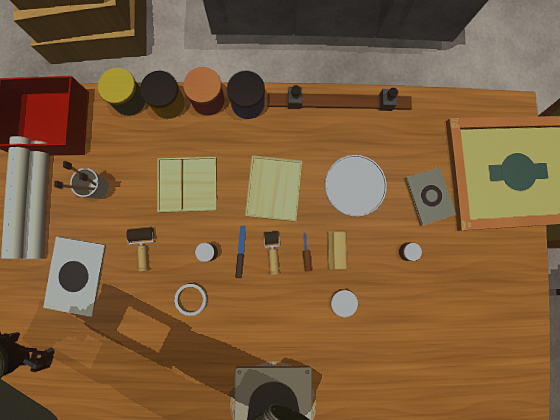

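The top view shows the front row: the wide brayer at (140,240), a jar at (205,252), the narrow brayer at (272,250), the squeegee at (337,250) and a jar at (411,252). The blue and red tools between them are distractors. The lane tray is at (187,184), the plain tray at (274,188) and the round tray at (356,185).

Run:
```python
from h import *
im,P=cloud('top')
c=im[145:320,110:430]; cv2.imwrite('pics/top1c.png',cv2.resize(c,None,fx=2.5,fy=2.5,interpolation=cv2.INTER_CUBIC)[:,:,::-1])
z=P[...,2]
m=((z>14)&(z<150)).astype(np.uint8); m[:222]=0; m[320:]=0; m[:,:110]=0; m[:,440:]=0
n,l,st,ce=cv2.connectedComponentsWithStats(m)
for i in range(1,n):
    if st[i,4]<20: continue
    q=P[l==i]; top=np.percentile(q[:,2],90)
    r=cv2.minAreaRect(q[:,:2].astype(np.float32))
    print(st[i],ce[i].round(),'top',top.round(1),'med',np.median(q[:,2]).round(1),'ctr',np.round(r[0],1),'size',np.round(r[1],1),'ang',round(r[2],1))
```

```text
[126 227  28  45 601] [141. 243.] top 35.2 med 27.7 ctr [439.6 377.4] size [124.3  74.6] ang 6.6
[264 231  16  44 440] [272. 250.] top 34.8 med 26.7 ctr [431.9   6.1] size [121.8  42.7] ang 0.3
[328 232  19  38 641] [337. 250.] top 25.8 med 22.3 ctr [ 437.4 -181.6] size [ 52.7 106.1] ang 89.6
[195 242  23  19 341] [206. 251.] top 87.2 med 84.3 ctr [434.9 187. ] size [50.9 49.1] ang 88.4
[400 243  22  18 333] [410. 251.] top 56.6 med 53.5 ctr [ 434.3 -388.9] size [51.4 50.3] ang 49.4
[304 248   8  23 142] [307. 260.] top 23.7 med 19.3 ctr [413.1 -96.7] size [62.8 20.4] ang 1.1
[236 254   7  24  63] [239. 264.] top 17.9 med 15.5 ctr [394.3  98.4] size [15.4 65.7] ang 85.0
[175 283  31  32 310] [190. 299.] top 26.2 med 23.4 ctr [301.1 235.1] size [85.8 86.7] ang 87.8
[331 290  27  27 581] [344. 303.] top 32.6 med 29.6 ctr [ 289.5 -198.4] size [74.5 73.5] ang 88.9
```

View pics/top1c.png

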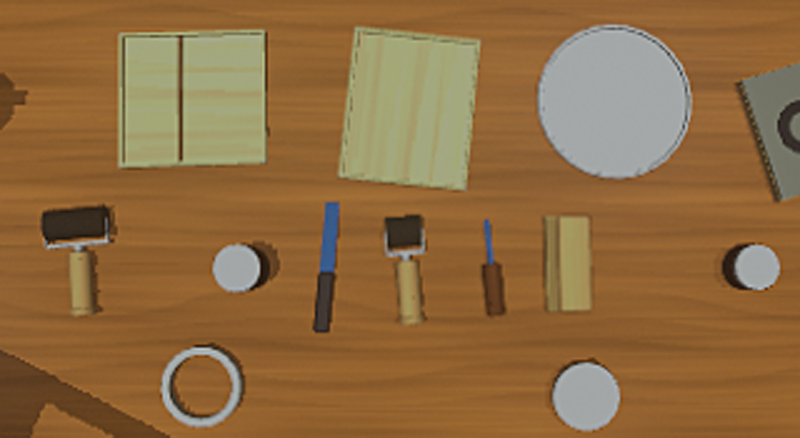

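The crop shows the squeegee's blade strip on its left side (+y), at crop columns 545–560, so its yaw is about 0. Lane tray corners are about (118,33), (266,29), (268,165), (119,168), and its divider is at column 181. Plain tray corners are (356,26), (481,40), (467,190), (338,178). The round tray is centred at (614,102).

```bash
cat >> h.py <<'E'
def pix2w(n,uv,h):
    z=np.load(f'{n}.npz'); q=cv2.undistortPoints(np.array(uv,float).reshape(-1,1,2),z['K'],z['D']).reshape(-1,2)
    r=np.c_[q,np.ones(len(q))]@z['E'][:3,:3].T; o=z['E'][:3,3]
    return o+r*((h-o[2])/r[:,2])[:,None]
E
python3 - <<'E'
from h import *
f=lambda a:(np.array(a)+.5)/2.5-.5+[110,145]
for nm,c in dict(lane=[(118,33),(266,29),(268,165),(119,168)],plain=[(356,26),(481,40),(467,190),(338,178)]).items():
    w=pix2w('top',f(c),12)[:,:2]; r=cv2.minAreaRect(w.astype(np.float32)); print(nm,w.round().tolist(),r,'sides',[round(float(np.linalg.norm(w[i]-w[i-1]))) for i in range(4)],
      'yaw of left/right sides',[np.degrees(np.arctan2(*(w[a]-w[b])[::-1])).round(1) for a,b in((0,3),(1,2))], 'mean',w.mean(0))
print('divider',pix2w('top',f([(181,37),(181,160)]),12).round())
print('round',pix2w('top',f([(614,102),(537,102),(691,102),(614,25),(614,179)]),12).round())
print('wide: end,handle top,roller L,R',pix2w('top',f([(84,314),(80,250)]),26).round(),pix2w('top',f([(42,226),(107,221)]),30).round())
print('narrow',pix2w('top',f([(412,322),(404,258)]),26).round(),pix2w('top',f([(386,232),(423,232)]),30).round())
print('sq',pix2w('top',f([(560,216),(590,216),(590,310),(560,310)]),24).round())
E
```

```text
lane [[706.0, 344.0], [711.0, 170.0], [551.0, 164.0], [547.0, 337.0]] ((628.6495971679688, 254.02194213867188), (160.3294219970703, 175.181640625), 1.6896098852157593) sides [160, 174, 160, 173] yaw of left/right sides [np.float64(2.5), np.float64(1.9)] mean [628.8650873 253.6493098]
plain [[716.0, 64.0], [700.0, -83.0], [523.0, -66.0], [536.0, 83.0]] ((618.058349609375, -0.6891403198242188), (149.48519897460938, 180.10787963867188), 83.93423461914062) sides [180, 148, 178, 150] yaw of left/right sides [np.float64(-6.1), np.float64(-5.5)] mean [ 6.18734665e+02 -3.26438600e-01]
divider [[701. 269.  12.]
 [556. 265.  12.]]
round [[ 627. -239.   12.]
 [ 627. -148.   12.]
 [ 628. -331.   12.]
 [ 720. -241.   12.]
 [ 537. -237.   12.]]
wide: end,handle top,roller L,R [[379. 369.  26.]
 [452. 375.  26.]] [[478. 419.  30.]
 [485. 344.  30.]]
narrow [[373.  -2.  26.]
 [445.   7.  26.]] [[474.  27.  30.]
 [474. -15.  30.]]
sq [[ 493. -172.   24.]
 [ 493. -206.   24.]
 [ 386. -205.   24.]
 [ 386. -171.   24.]]
```

```bash
python3 -m jog '[[[0,0,0,0,0,-0.0291,0.85],[0,0,0,0,0,-0.0291,0.85],[0,0,0,0,0,0,0.85]]]' 30
```

```text
time: 0.42
tool_pos: [214.4, 560.0, 230.6]
tcp_rot: [-179.9, -0.0, 179.9]
ft_force: [-0.4, -0.0, -0.4]
finger_gap: 72.2
```

```bash
python3 -m jog '[[[-0.44,-0.746,0,0,0,0,0.85],[-0.44,-0.746,0,0,0,0,0.85],[-0.44,-0.746,0,0,0,0,0.85],[-0.44,-0.746,0,0,0,0,0.85],[-0.44,-0.746,0,0,0,0,0.85],[-0.44,-0.746,0,0,0,0,0.85],[-0.44,-0.746,0,0,0,0,0.85],[-0.44,-0.746,0,0,0,0,0.85],[-0.44,-0.746,0,0,0,0,0.85],[-0.44,-0.746,0,0,0,0,0.85],[0,0,0,0,0,0,0.85]]]'
python3 - <<'E'
from h import *
print(telemetry.sense()['tool_pos'])
shot('wrist','w1'); im,P=cloud('wrist'); z=P[...,2]
m=((z>75)&(z<100)); q=P[m]; print(len(q)); 
if len(q)>50: print(cv2.minEnclosingCircle(q[:,:2].astype(np.float32)),np.median(q,0))
E
```

```text
time: 1.8
tool_pos: [435.5, 185.0, 231.1]
tcp_rot: [-180.0, -0.0, 179.5]
ft_force: [0.2, 0.2, 1.0]
finger_gap: 72.4
[435.48990516 185.01671572 231.05006854]
2903
((532.97412109375, 329.3003234863281), 199.4498748779297) [432.71446894 187.69625821  85.22041996]
```

View pics/w1.png

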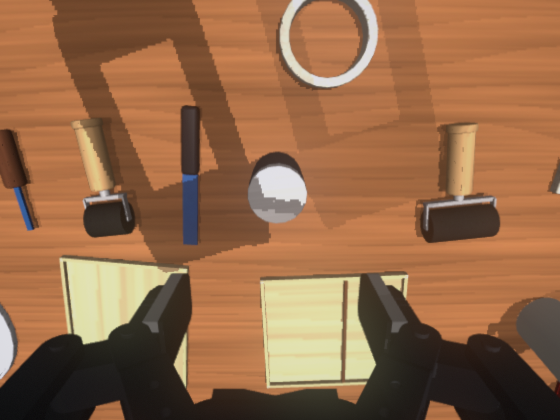

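The wrist view shows the jar lid at (277,194). The wide brayer is at (461,160)–(459,222), and the narrow brayer runs from (90,125) to (108,218). The lane and plain trays are at the bottom.

Run:
```python
from h import *
g=lambda c,h:print(pix2w('wrist',c,h).round(1).tolist())
g([(277.5,194)],85); g([(249,194),(306,194)],85)
print('wide'); g([(462,127),(461,190)],15); g([(425,224),(497,221)],18)
print('narrow'); g([(88,123),(104,188)],15); g([(86,219),(132,217)],18)
print('lane'); g([(261,277),(407,273),(345,280),(268,386)],12)
```

```text
[[432.7, 187.2, 85.0]]
[[432.5, 163.1, 85.0], [432.9, 211.4, 85.0]]
wide
[[383.0, 373.6, 15.0], [448.2, 382.3, 15.0]]
[[485.0, 346.8, 18.0], [482.4, 426.1, 18.0]]
narrow
[[375.6, -1.5, 15.0], [442.6, 4.6, 15.0]]
[[475.9, -19.1, 18.0], [474.1, 31.5, 18.0]]
lane
[[550.0, 168.1, 12.0], [546.8, 336.1, 12.0], [554.9, 265.0, 12.0], [708.4, 173.8, 12.0]]
```

```bash
python3 -m jog '[[[0.04,0.04,0.6,0,0,0,0.85],[0,0,0.6,0,0,0,0.85],[0,0,0.6,0,0,0,0.85],[0,0,0.6,0,0,0,0.85],[0,0,0.5,0,0,0,0.85],[0,0,0.4,0,0,0,0.85],[0,0,0.3,0,0,0,0.85],[0,0,0.3,0,0,0,0.85],[0,0,0.12,0,0,0,0.85],[0,0,0,0,0,0,0.85]]]' 30 &&
python3 -m jog '[[[0,0,0,0,0,0,0.7],[0,0,0,0,0,0,0.62],[0,0,0,0,0,0,0.55],[0,0,0,0,0,0,0.5],[0,0,0,0,0,0,0.5],[0,0,0,0,0,0,0.5],[0,0,0,0,0,0,0.5]]]' 30
```

```text
time: 3.1
tool_pos: [432.4, 189.3, 30.1]
tcp_rot: [-180.0, -0.0, 180.0]
ft_force: [0.7, -0.0, 0.2]
finger_gap: 72.5
time: 3.98
tool_pos: [433.3, 189.2, 31.2]
tcp_rot: [-180.0, 0.1, 180.0]
ft_force: [-0.3, -3.4, 6.2]
finger_gap: 51.5
```

```bash
python3 -m jog '[[[0,0,-0.15,0,0,0,0.5],[0,0,-0.35,0,0,0,0.5],[0,0,-0.5,0,0,0,0.5],[0,0,-0.5,0,0,0,0.5],[0,0,-0.35,0,0,0,0.5],[0,0,-0.15,0,0,0,0.5],[0,0,0,0,0,0,0.5]]]' 30 &&
python3 -m jog '[[[-0.1,-0.18,0,0,0,0,0.5],[-0.2,-0.36,0,0,0,0,0.5],[-0.3,-0.53,0,0,0,0,0.5],[-0.35,-0.62,0,0,0,0,0.5],[-0.35,-0.62,0,0,0,0,0.5],[-0.35,-0.62,0,0,0,0,0.5],[-0.35,-0.62,0,0,0,0,0.5],[-0.35,-0.62,0,0,0,0,0.5],[-0.35,-0.62,0,0,0,0,0.5],[-0.35,-0.62,0,0,0,0,0.5],[-0.35,-0.62,0,0,0,0,0.5],[-0.35,-0.62,0,0,0,0,0.5]]]' 30 &&
python3 -m jog '[[[-0.35,-0.62,0,0,0,0,0.5],[-0.3,-0.53,0,0,0,0,0.5],[-0.25,-0.45,0,0,0,0,0.5],[-0.15,-0.27,0,0,0,0,0.5],[0,0,0,0,0,0,0.5],[0,0,0,0,0,0,0.5]]]' 30
```

```text
time: 4.85
tool_pos: [432.7, 189.4, 130.6]
tcp_rot: [180.0, 0.0, 180.0]
ft_force: [-0.3, -0.6, -2.9]
finger_gap: 51.4
time: 6.35
tool_pos: [619.6, -144.9, 128.6]
tcp_rot: [180.0, -0.1, 180.0]
ft_force: [0.6, 0.4, -2.9]
finger_gap: 51.2
time: 7.1
tool_pos: [671.7, -236.4, 129.1]
tcp_rot: [179.9, -0.1, 180.0]
ft_force: [-0.2, 0.6, -1.8]
finger_gap: 51.0
```

```bash
python3 -m jog '[[[-0.06,-0.06,0.2,0,0,0,0.5],[0,0,0.4,0,0,0,0.5],[0,0,0.4,0,0,0,0.5],[0,0,0.35,0,0,0,0.5],[0,0,0.25,0,0,0,0.5],[0,0,0.1,0,0,0,0.5],[0,0,0.08,0,0,0,0.5],[0,0,0.04,0,0,0,0.5],[0,0,0,0,0,0,0.5],[0,0,0,0,0,0,0.5]]]' 30; python3 -c "
from h import *
for i in range(6):
  s=telemetry.sense(); print(s['tool_pos'].round(1),s['ft_force'].round(1))
  snapshot('top')"
```

```text
time: 8.35
tool_pos: [675.8, -239.9, 39.9]
tcp_rot: [-180.0, 0.0, 180.0]
ft_force: [-0.2, -0.5, -2.2]
finger_gap: 51.7
[ 675.8 -239.9   39.9] [-0.2 -0.5 -2.2]
[ 675.8 -239.9   39.8] [-0.4 -0.3 -2.1]
[ 675.8 -239.9   39.7] [-0.2 -0.  -2.5]
[ 675.7 -239.8   39.7] [ 0.8  0.1 -2.5]
[ 675.6 -239.8   39.5] [ 0.3 -0.2 -3.1]
[ 675.6 -239.8   39.5] [-0.3 -0.  -1.4]
```

```bash
python3 -m jog '[[[0,0,0.03,0,0,0,0.5],[0,0,0.03,0,0,0,0.5],[0,0,0.02,0,0,0,0.5],[0,0,0,0,0,0,0.5],[0,0,0,0,0,0,0.5],[0,0,0,0,0,0,0.5]]]' 30 
python3 -m jog '[[[0,0,0.02,0,0,0,0.5],[0,0,0,0,0,0,0.5],[0,0,0,0,0,0,0.5],[0,0,0,0,0,0,0.5]]]' 30
```

```text
time: 9.4
tool_pos: [675.6, -239.8, 35.4]
tcp_rot: [-180.0, 0.0, 180.0]
ft_force: [0.8, 0.1, -1.8]
finger_gap: 51.3
time: 9.9
tool_pos: [675.6, -239.8, 34.4]
tcp_rot: [-180.0, 0.0, 180.0]
ft_force: [-0.4, 0.0, -2.0]
finger_gap: 51.4
```

```bash
python3 -m jog '[[[0,0,0.014,0,0,0,0.5],[0,0,0,0,0,0,0.5],[0,0,0,0,0,0,0.5],[0,0,0,0,0,0,0.5]]]' 30; python3 -m jog '[[[0,0,0.012,0,0,0,0.5],[0,0,0,0,0,0,0.5],[0,0,0,0,0,0,0.5],[0,0,0,0,0,0,0.5]]]' 30
```

```text
time: 10.4
tool_pos: [675.7, -239.8, 34.4]
tcp_rot: [-180.0, 0.0, 180.0]
ft_force: [-3.0, 1.3, 5.8]
finger_gap: 51.3
time: 10.9
tool_pos: [675.7, -239.8, 34.3]
tcp_rot: [-180.0, 0.0, 180.0]
ft_force: [-6.3, 2.0, 10.0]
finger_gap: 51.2
```

```bash
python3 -m jog '[[[0,0,0,0,0,0,0.63],[0,0,0,0,0,0,0.66],[0,0,0,0,0,0,0.72],[0,0,0,0,0,0,0.78],[0,0,-0.1,0,0,0,0.78],[0,0,-0.3,0,0,0,0.78],[0,0,-0.5,0,0,0,0.78],[0,0,-0.6,0,0,0,0.78],[0,0,-0.6,0,0,0,0.85],[0,0,-0.5,0,0,0,0.85],[0,0,0,0,0,0,0.85]]]' 30 
python3 -m jog '[[[0.536,-0.331,0,0,0,0,0.85],[0.536,-0.331,0,0,0,0,0.85],[0.536,-0.331,0,0,0,0,0.85],[0.536,-0.331,0,0,0,0,0.85],[0.536,-0.331,0,0,0,0,0.85],[0.536,-0.331,0,0,0,0,0.85],[0.536,-0.331,0,0,0,0,0.85],[0.536,-0.331,0,0,0,0,0.85],[0.536,-0.331,-0.6,0,0,0,0.85],[0,0,-0.6,0,0,0,0.85],[0,0,0,0,0,0,0.85]]]'
python3 - <<'E'
from h import *
print(telemetry.sense()['tool_pos'])
shot('wrist','w2'); im,P=cloud('wrist'); z=P[...,2]
m=((z>50)&(z<60))&(abs(P[...,0]-434)<50)&(abs(P[...,1]+389)<50); q=P[m]; print(len(q),np.median(q,0)); v,u=np.where(m); print(np.median(u),np.median(v))
m=((z>80)&(z<90))&(abs(P[...,0]-675)<60)&(abs(P[...,1]+239)<60); q=P[m]; print(len(q),np.median(q,0) if len(q) else '')
E
```

```text
time: 12.28
tool_pos: [677.5, -240.6, 167.8]
tcp_rot: [-179.8, 0.4, 180.0]
ft_force: [0.5, -0.1, -0.4]
finger_gap: 72.5
time: 13.65
tool_pos: [434.8, -389.9, 225.4]
tcp_rot: [-179.8, 0.2, 179.9]
ft_force: [0.7, -1.0, 0.6]
finger_gap: 72.5
[ 434.84094374 -389.91772855  225.37843964]
2335 [ 434.05043118 -392.07659852   55.27395463]
273.0 189.0
210 [ 665.86658227 -225.06285593   88.38303089]
```

View pics/w2.png

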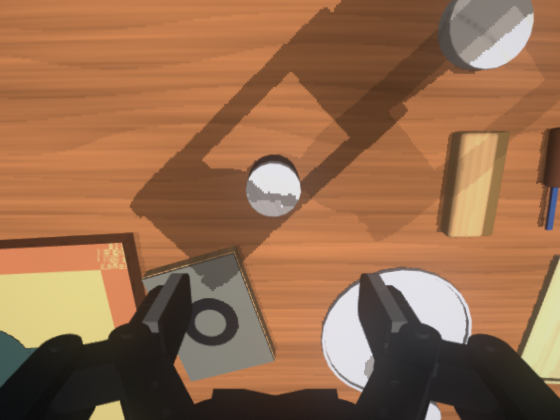

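The short jar's lid is at (273,189), nearly under the TCP. The tall jar is upright at the bottom edge, in the round tray. Descending.

```bash
python3 -m jog '[[[0.01,-0.02,0.6,0,0,0,0.85],[0,0,0.7,0,0,0,0.85],[0,0,0.7,0,0,0,0.85],[0,0,0.7,0,0,0,0.85],[0,0,0.6,0,0,0,0.85],[0,0,0.4,0,0,0,0.85],[0,0,0.3,0,0,0,0.85],[0,0,0.2,0,0,0,0.85],[0,0,0.1,0,0,0,0.85],[0,0,0,0,0,0,0.85]]]' 30 &&
python3 -m jog '[[[0,0,0,0,0,0,0.7],[0,0,0,0,0,0,0.62],[0,0,0,0,0,0,0.55],[0,0,0,0,0,0,0.5],[0,0,0,0,0,0,0.5],[0,0,0,0,0,0,0.5],[0,0,0,0,0,0,0.5]]]' 30
```

```text
time: 14.95
tool_pos: [434.0, -389.9, 8.3]
tcp_rot: [-180.0, 0.0, 180.0]
ft_force: [-0.1, -0.0, 0.3]
finger_gap: 73.0
time: 15.82
tool_pos: [434.4, -390.5, 9.1]
tcp_rot: [-179.9, 0.1, 180.0]
ft_force: [-0.5, -0.8, 6.1]
finger_gap: 51.0
```

```bash
python3 -m jog '[[[0,0,-0.15,0,0,0,0.5],[0,0,-0.35,0,0,0,0.5],[0,0,-0.4,0,0,0,0.5],[0,0,-0.4,0,0,0,0.5],[0,0,-0.2,0,0,0,0.5],[-0.1,0.1,0,0,0,0,0.5],[-0.2,0.2,0,0,0,0,0.5],[-0.3,0.3,0,0,0,0,0.5],[-0.4,0.4,0,0,0,0,0.5],[-0.4,0.4,0,0,0,0,0.5],[-0.4,0.4,0,0,0,0,0.5],[-0.4,0.4,0,0,0,0,0.5]]]' 30 &&
python3 -m jog '[[[-0.3,0.35,0,0,0,0,0.5],[-0.25,0.3,0,0,0,0,0.5],[-0.14,0.17,0,0,0,0,0.5],[0,0,0,0,0,0,0.5],[0,0,0,0,0,0,0.5],[0,0,0.2,0,0,0,0.5],[0,0,0.3,0,0,0,0.5],[0,0,0.3,0,0,0,0.5],[0,0,0.3,0,0,0,0.5],[0,0,0.15,0,0,0,0.5],[0,0,0,0,0,0,0.5],[0,0,0,0,0,0,0.5]]]' 30
```

```text
time: 17.32
tool_pos: [544.8, -277.3, 82.1]
tcp_rot: [179.9, -0.1, -180.0]
ft_force: [-0.4, -0.5, -2.3]
finger_gap: 51.3
time: 18.82
tool_pos: [578.8, -238.9, 21.1]
tcp_rot: [-180.0, 0.1, 180.0]
ft_force: [-0.1, 0.6, -1.6]
finger_gap: 51.4
```

```bash
python3 -m jog '[[[0,0,0.05,0,0,0,0.5],[0,0,0.05,0,0,0,0.5],[0,0,0.03,0,0,0,0.5],[0,0,0.02,0,0,0,0.5],[0,0,0,0,0,0,0.5],[0,0,0,0,0,0,0.5],[0,0,0,0,0,0,0.5]]]' 30 
python3 -m jog '[[[0,0,0.018,0,0,0,0.5],[0,0,0,0,0,0,0.5],[0,0,0,0,0,0,0.5],[0,0,0,0,0,0,0.5]]]' 30
```

```text
time: 19.7
tool_pos: [578.4, -238.7, 13.1]
tcp_rot: [-180.0, 0.0, 180.0]
ft_force: [-0.1, -0.1, -1.8]
finger_gap: 51.2
time: 20.2
tool_pos: [578.4, -238.8, 12.2]
tcp_rot: [-180.0, 0.0, 180.0]
ft_force: [-0.4, -0.2, -0.7]
finger_gap: 50.9
```

```bash
python3 -m jog '[[[0,0,0.012,0,0,0,0.5],[0,0,0,0,0,0,0.5],[0,0,0,0,0,0,0.5],[0,0,0,0,0,0,0.63],[0,0,0,0,0,0,0.66],[0,0,0,0,0,0,0.7],[0,0,0,0,0,0,0.74],[0,0,-0.1,0,0,0,0.74],[0,0,-0.3,0,0,0,0.74],[0,0,-0.5,0,0,0,0.74],[0,0,-0.6,0,0,0,0.74],[0,0,-0.6,0,0,0,0.74]]]' 30 
python3 -m jog '[[[0,0,-0.6,0,0,0,0.74],[0,0,-0.6,0,0,0,0.74],[0,0,0,0,0,0,0.74]]]' 30
```

```text
time: 21.7
tool_pos: [578.6, -238.8, 118.9]
tcp_rot: [-180.0, 0.1, 180.0]
ft_force: [-0.2, 0.1, 0.3]
finger_gap: 63.1
time: 22.08
tool_pos: [580.5, -239.8, 181.6]
tcp_rot: [-179.8, 0.4, 180.0]
ft_force: [0.3, -0.5, -0.5]
finger_gap: 63.5
```

```bash
python3 -m jog '[[[0.1,0.4,0,0,0,0,0.74],[0.2,0.883,0,0,0,0,0.74],[0.2,0.883,0,0,0,0,0.74],[0.2,0.883,0,0,0,0,0.74],[0.2,0.883,0,0,0,0,0.74],[0.2,0.883,0,0,0,0,0.74],[0.2,0.883,0,0,0,0,0.74],[0.2,0.883,0,0,0,0,0.74],[0.2,0.883,0,0,0,0,0.74],[0.2,0.883,0,0,0,0,0.74],[0.2,0.883,0,0,0,0,0.74],[0.2,0.883,0,0,0,0,0.74]]]' 30 
python3 -m jog '[[[0.2,0.883,0,0,0,0,0.74],[0.17,0.883,0,0,0,0,0.74],[0.1,0.483,0,0,0,-0.019,0.74],[0,0,0,0,0,0,0.74],[0,0,0,0,0,0,0.74]]]' 30
python3 - <<'E'
from h import *
print(telemetry.sense()['tool_pos'])
shot('wrist','w3')
E
```

```text
time: 23.58
tool_pos: [461.0, 268.5, 175.1]
tcp_rot: [-180.0, -0.1, -180.0]
ft_force: [0.6, -0.3, 0.5]
finger_gap: 63.2
time: 24.2
tool_pos: [438.9, 378.8, 175.5]
tcp_rot: [-179.9, -0.1, -173.2]
ft_force: [-0.5, 0.4, -0.7]
finger_gap: 63.2
[438.91006173 378.77197447 175.47291825]
```

View pics/w3.png

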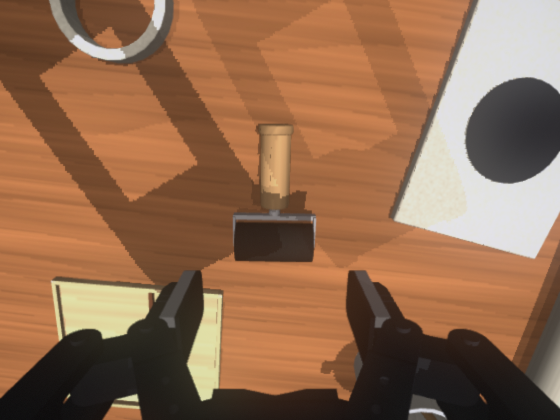

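The brayer stands vertical in the picture. Its handle end is at (275,127), the handle front at (274,207) and the roller at (274,240), so the yaw matches.

Run:
```python
from h import *
g=lambda c,h:print(pix2w('wrist',c,h).round(1).tolist())
g([(275,125),(274,207)],20); g([(234,243),(314,243)],18);print('lane'); g([(53,281),(221,292),(152,292)],12)
```

```text
[[379.9, 371.8, 20.0], [450.2, 379.2, 20.0]]
[[489.5, 346.7, 18.0], [480.9, 419.9, 18.0]]
lane
[[554.3, 170.7, 12.0], [545.8, 337.7, 12.0], [554.1, 269.6, 12.0]]
```

```bash
python3 -m jog '[[[-0.06,0,0.5,0,0,0,0.74],[0,0,0.6,0,0,0,0.74],[0,0,0.6,0,0,0,0.74],[0,0,0.6,0,0,0,0.74],[0,0,0.5,0,0,0,0.74],[0,0,0.3,0,0,0,0.74],[0,0,0.2,0,0,0,0.74],[0,0,0.13,0,0,0,0.74],[0,0,0,0,0,0,0.74],[0,0,0,0,0,0,0.74]]]' 30 &&
python3 -m jog '[[[0,0,0,0,0,0,0.5],[0,0,0,0,0,0,0.4],[0,0,0,0,0,0,0.3],[0,0,0,0,0,0,0.2],[0,0,0,0,0,0,0.2],[0,0,0,0,0,0,0.2],[0,0,0,0,0,0,0.2],[0,0,0,0,0,0,0.2]]]' 30
```

```text
time: 25.5
tool_pos: [443.4, 380.2, 5.8]
tcp_rot: [180.0, 0.1, -173.2]
ft_force: [-0.1, 0.1, 0.7]
finger_gap: 63.5
time: 26.5
tool_pos: [443.0, 379.9, 5.4]
tcp_rot: [180.0, 0.0, -173.2]
ft_force: [-1.0, -1.5, 6.2]
finger_gap: 24.8
```

```bash
python3 -m jog '[[[0,0,-0.15,0,0,0,0.2],[0,0,-0.35,0,0,0,0.2],[0,0,-0.4,0,0,0,0.2],[0,0,-0.1,0,0,0.0133,0.2],[-0.15,-0.14,0,0,0,0,0.2],[-0.3,-0.27,0,0,0,0,0.2],[-0.4,-0.36,0,0,0,0,0.2],[-0.45,-0.41,0,0,0,0,0.2],[-0.45,-0.41,0,0,0,0,0.2],[-0.45,-0.41,0,0,0,0,0.2],[-0.45,-0.41,0,0,0,0,0.2],[-0.4,-0.36,0,0,0,0,0.2]]]' 30 &&
python3 -m jog '[[[-0.35,-0.32,0,0,0,0,0.2],[-0.2,-0.2,0,0,0,0,0.2],[-0.08,-0.06,0,0,0,0,0.2],[0,0,0,0,0,0,0.2],[0,0,0,0,0,0,0.2],[0,0,0.1,0,0,0,0.2],[0,0,0.2,0,0,0,0.2],[0,0,0.2,0,0,0,0.2],[0,0,0.1,0,0,0,0.2],[0,0,0,0,0,0,0.2],[0,0,0,0,0,0,0.2]]]' 30
```

```text
time: 28.0
tool_pos: [601.5, 244.3, 54.4]
tcp_rot: [-180.0, -0.0, -177.9]
ft_force: [-0.7, 1.3, -1.7]
finger_gap: 24.9
time: 29.38
tool_pos: [633.0, 219.0, 25.3]
tcp_rot: [180.0, 0.0, -178.0]
ft_force: [0.2, 1.0, -1.7]
finger_gap: 24.9
```

```bash
python3 -m jog '[[[0,0,0.1,0,0,0,0.2],[0,0,0.1,0,0,0,0.2],[0,0,0.06,0,0,0,0.2],[0,0,0.04,0,0,0,0.2],[0,0,0,0,0,0,0.2],[0,0,0,0,0,0,0.2],[0,0,0,0,0,0,0.2]]]' 30 
python3 -m jog '[[[0,0,0.02,0,0,0,0.2],[0,0,0,0,0,0,0.2],[0,0,0,0,0,0,0.2],[0,0,0,0,0,0,0.2]]]' 30
```

```text
time: 30.25
tool_pos: [632.9, 219.0, 10.2]
tcp_rot: [180.0, 0.0, -178.0]
ft_force: [0.6, 0.2, -2.6]
finger_gap: 24.9
time: 30.75
tool_pos: [632.7, 219.0, 9.0]
tcp_rot: [-180.0, -0.0, -178.0]
ft_force: [-0.9, 0.1, -1.7]
finger_gap: 25.1
```

```bash
python3 -m jog '[[[0,0,0.012,0,0,0,0.2],[0,0,0,0,0,0,0.2],[0,0,0,0,0,0,0.35],[0,0,0,0,0,0,0.42],[0,0,0,0,0,0,0.5],[0,0,0,0,0,0,0.5],[0,0,-0.1,0,0,0,0.5],[0,0,-0.4,0,0,0,0.5],[0,0,-0.6,0,0,0,0.5],[0,0,-0.6,0,0,0,0.6],[0,0,-0.7,0,0,0,0.7],[0,0,-0.7,0,0,0,0.74]]]' 30 
python3 -m jog '[[[0.3,-0.31,0,0,0,0,0.74],[0.5,-0.5,0,0,0,0,0.74],[0.6,-0.61,0,0,0,0,0.74],[0.6,-0.61,0,0,0,0,0.74],[0.6,-0.61,0,0,0,0,0.74],[0.6,-0.61,0,0,0,0,0.74],[0.5,-0.52,0,0,0,0,0.74],[0.4,-0.4,0,0,0,-0.0083,0.74],[0,0,0,0,0,0,0.74],[0,0,0,0,0,0,0.74]]]' 30
python3 - <<'E'
from h import *
print(telemetry.sense()['tool_pos'])
shot('wrist','w4')
E
```

```text
time: 32.25
tool_pos: [633.0, 219.0, 166.5]
tcp_rot: [180.0, 0.1, -178.0]
ft_force: [0.3, -0.1, -1.2]
finger_gap: 63.1
time: 33.5
tool_pos: [436.1, 3.5, 164.7]
tcp_rot: [-180.0, 0.1, -175.0]
ft_force: [-0.0, -0.0, 0.6]
finger_gap: 62.9
[436.12487926   3.46530506 164.66131011]
```

View pics/w4.png

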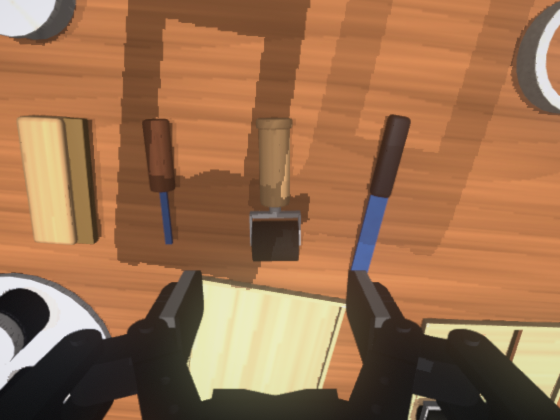

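The narrow brayer is vertical in the picture, from its handle end at (275,120) to the front at (275,207), with the roller at (250–299,240). The squeegee is at (20,118)–(97,243) with its blade on the right (+y).

Run:
```python
from h import *
g=lambda c,h:print(pix2w('wrist',c,h).round(1).tolist())
g([(275,119),(275,207)],20); g([(250,240),(299,240)],18)
print('sq top bar corners'); g([(20,118),(65,118),(73,243),(35,243)],24); print('blade outer'); g([(88,119),(97,241)],17)
print('plain'); g([(200,277),(344,300)],12); im,P=cloud('wrist'); print([P[r,c].round(1) for r,c in [(119,22),(180,45),(240,40),(180,80)]])
```

```text
[[372.2, -2.0, 20.0], [444.7, 4.3, 20.0]]
[[477.7, -15.0, 18.0], [474.0, 28.2, 18.0]]
sq top bar corners
[[387.2, -204.0, 24.0], [384.5, -167.3, 24.0], [491.8, -170.3, 24.0], [494.9, -204.8, 24.0]]
blade outer
[[384.6, -152.4, 17.0], [491.1, -152.2, 17.0]]
plain
[[521.7, -59.7, 12.0], [534.7, 78.9, 12.0]]
[array([ 387.9, -203. ,   23.2]), array([ 436.4, -188.9,   24.1]), array([ 491.2, -199.3,   24.8]), array([ 435.6, -162.5,   17.9])]
```

```bash
python3 -m jog '[[[0,0,0.5,0,0,0,0.74],[0,0,0.6,0,0,0,0.74],[0,0,0.6,0,0,0,0.74],[0,0,0.5,0,0,0,0.74],[0,0,0.4,0,0,0,0.74],[0,0,0.3,0,0,0,0.74],[0,0,0.15,0,0,0,0.74],[0,0,0.11,0,0,0,0.74],[0,0,0,0,0,0,0.74],[0,0,0,0,0,0,0.74]]]' 30 &&
python3 -m jog '[[[0,0,0,0,0,0,0.5],[0,0,0,0,0,0,0.4],[0,0,0,0,0,0,0.3],[0,0,0,0,0,0,0.2],[0,0,0,0,0,0,0.2],[0,0,0,0,0,0,0.2],[0,0,0,0,0,0,0.2],[0,0,0,0,0,0,0.2]]]' 30
```

```text
time: 34.8
tool_pos: [435.8, 3.2, 6.0]
tcp_rot: [-180.0, 0.1, -175.0]
ft_force: [-0.6, -0.6, 1.2]
finger_gap: 63.5
time: 35.8
tool_pos: [435.5, 3.3, 5.7]
tcp_rot: [-180.0, 0.0, -175.0]
ft_force: [-1.5, 0.5, 6.0]
finger_gap: 24.8
```

```bash
python3 -m jog '[[[0,0,-0.15,0,0,0,0.2],[0,0,-0.35,0,0,0,0.2],[0,0,-0.5,0,0,0,0.2],[0,0,-0.4,0,0,0,0.2],[0,0,-0.1,0,0,0.0083,0.2],[0,0,0,0,0,0,0.2]]]' 30 &&
python3 -m jog '[[[-0.12,0.17,0,0,0,0,0.2],[-0.25,0.36,0,0,0,0,0.2],[-0.4,0.574,0,0,0,0,0.2],[-0.4,0.574,0,0,0,0,0.2],[-0.4,0.574,0,0,0,0,0.2],[-0.4,0.574,0,0,0,0,0.2],[-0.4,0.574,0,0,0,0,0.2],[-0.4,0.574,0,0,0,0,0.2],[-0.4,0.574,0,0,0,0,0.2],[-0.4,0.574,0,0,0,0,0.2],[-0.3,0.43,0,0,0,0,0.2],[-0.21,0.303,0,0,0,0,0.2]]]' 30 &&
python3 -m jog '[[[0,0,0,0,0,0,0.2],[0,0,0,0,0,0,0.2],[0,0,0.2,0,0,0,0.2],[0,0,0.4,0,0,0,0.2],[0,0,0.3,0,0,0,0.2],[0,0,0.2,0,0,0,0.2],[0,0,0.1,0,0,0,0.2],[0,0,0,0,0,0,0.2],[0,0,0,0,0,0,0.2]]]' 30
```

```text
time: 36.55
tool_pos: [435.6, 3.2, 81.0]
tcp_rot: [-180.0, 0.1, -177.9]
ft_force: [0.5, 0.5, -1.2]
finger_gap: 24.5
time: 38.05
tool_pos: [628.5, 305.0, 78.8]
tcp_rot: [-180.0, -0.1, -177.9]
ft_force: [-0.2, -0.2, -2.0]
finger_gap: 24.9
time: 39.17
tool_pos: [629.3, 303.4, 21.2]
tcp_rot: [180.0, 0.1, -178.0]
ft_force: [1.1, -0.1, -2.2]
finger_gap: 25.1
```

```bash
python3 -m jog '[[[0,0,0.08,0,0,0,0.2],[0,0,0.06,0,0,0,0.2],[0,0,0.04,0,0,0,0.2],[0,0,0.04,0,0,0,0.2],[0,0,0,0,0,0,0.2],[0,0,0,0,0,0,0.2],[0,0,0,0,0,0,0.2]]]' 30 
python3 -m jog '[[[0,0,0.02,0,0,0,0.2],[0,0,0,0,0,0,0.2],[0,0,0,0,0,0,0.2],[0,0,0,0,0,0,0.2]]]' 30
```

```text
time: 40.05
tool_pos: [628.8, 303.2, 9.5]
tcp_rot: [180.0, 0.0, -178.0]
ft_force: [-0.0, 0.9, -1.5]
finger_gap: 24.9
time: 40.55
tool_pos: [628.9, 303.2, 8.8]
tcp_rot: [180.0, 0.0, -178.0]
ft_force: [-2.1, -0.1, 4.1]
finger_gap: 24.8
```

```bash
python3 -m jog '[[[0,0,0,0,0,0,0.32],[0,0,0,0,0,0,0.36],[0,0,0,0,0,0,0.38],[0,0,0,0,0,0,0.38],[0,0,-0.1,0,0,0,0.38],[0,0,-0.4,0,0,0,0.38],[0,0,-0.6,0,0,0,0.4],[0,0,-0.6,0,0,0,0.6],[0,0,-0.6,0,0,0,0.75],[0,0,-0.6,0,0,0,0.85],[0,0,0,0,0,0.0056,0.85],[0,0,0,0,0,0,0.85]]]' 30 
python3 -m jog '[[[0.2,-0.5,0,0,0,0,0.85],[0.35,-0.89,0,0,0,0,0.85],[0.35,-0.89,0,0,0,0,0.85],[0.35,-0.89,0,0,0,0,0.85],[0.35,-0.89,0,0,0,0,0.85],[0.35,-0.89,0,0,0,0,0.85],[0.35,-0.89,0,0,0,0,0.85],[0.35,-0.89,0,0,0,0,0.85],[0.35,-0.89,0,0,0,0,0.85],[0.35,-0.89,0,0,0,0,0.85],[0.35,-0.89,0,0,0,0,0.85],[0.1,-0.25,0,0,0,0,0.85]]]' 30
python3 -m jog '[[[0,0,0,0,0,0,0.85],[0,0,0,0,0,0,0.85]]]' 30
python3 - <<'E'
from h import *
print(telemetry.sense()['tool_pos'])
shot('wrist','w5')
E
```

```text
time: 42.05
tool_pos: [628.7, 303.1, 153.9]
tcp_rot: [180.0, 0.0, 180.0]
ft_force: [0.0, -0.6, -0.5]
finger_gap: 72.6
time: 43.55
tool_pos: [437.2, -181.1, 152.2]
tcp_rot: [180.0, -0.1, 179.9]
ft_force: [0.7, 0.7, -0.2]
finger_gap: 72.3
time: 43.8
tool_pos: [439.1, -178.3, 152.9]
tcp_rot: [179.9, -0.0, -179.9]
ft_force: [-0.0, -0.1, -0.5]
finger_gap: 72.6
[ 439.12340649 -178.32271449  152.93012819]
```

View pics/w5.png

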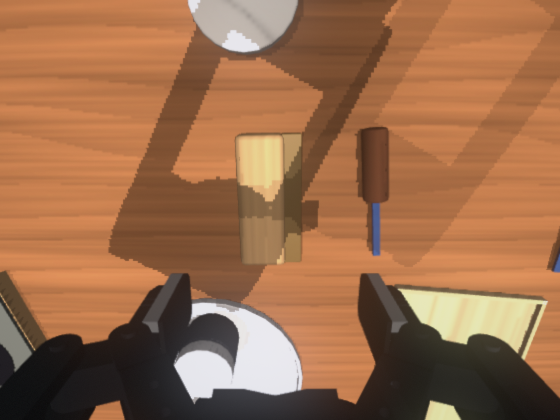

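The squeegee is almost axis-aligned, with corners (236,135), (301,133), (302,262), (241,264). Its blade is on the right (+y).

Run:
```python
from h import *
g=lambda c,h:print(pix2w('wrist',c,h).round(1).tolist())
g([(236,135),(283,134),(285,263),(241,264)],24); g([(301,133),(302,262)],17); g([(397,287),(545,298)],12)
```

```text
[[385.6, -207.7, 24.0], [384.8, -172.1, 24.0], [492.3, -169.5, 24.0], [493.3, -207.0, 24.0]]
[[384.7, -157.9, 17.0], [494.8, -154.4, 17.0]]
[[522.6, -66.3, 12.0], [535.8, 77.5, 12.0]]
```

```bash
python3 -m jog '[[[0,-0.06,0.5,0,0,-0.002,0.85],[0,0,0.6,0,0,0,0.85],[0,0,0.6,0,0,0,0.85],[0,0,0.5,0,0,0,0.85],[0,0,0.4,0,0,0,0.85],[0,0,0.25,0,0,0,0.85],[0,0,0.12,0,0,0,0.85],[0,0,0.06,0,0,0,0.85],[0,0,0,0,0,0,0.85],[0,0,0,0,0,0,0.85]]]' 30 &&
python3 -m jog '[[[0,0,0,0,0,0,0.7],[0,0,0,0,0,0,0.62],[0,0,0,0,0,0,0.55],[0,0,0,0,0,0,0.5],[0,0,0,0,0,0,0.5],[0,0,0,0,0,0,0.5],[0,0,0,0,0,0,0.5]]]' 30
```

```text
time: 45.1
tool_pos: [439.4, -182.8, 2.5]
tcp_rot: [-180.0, 0.1, -179.3]
ft_force: [0.0, -0.0, -0.8]
finger_gap: 72.7
time: 45.98
tool_pos: [439.2, -182.7, 2.3]
tcp_rot: [-180.0, 0.0, -179.3]
ft_force: [-1.4, 0.2, 5.8]
finger_gap: 51.0
```

Gripped at 51 mm. I'll lift a little and check that it hangs level.

```bash
python3 -m jog '[[[0,0,-0.1,0,0,0,0.5],[0,0,-0.2,0,0,0,0.5],[0,0,-0.3,0,0,0,0.5],[0,0,-0.3,0,0,0,0.5],[0,0,-0.1,0,0,0,0.5],[0,0,0,0,0,0,0.5]]]' 40
python3 - <<'E'
from h import *
shot('wrist'); im,P=cloud('wrist'); s=telemetry.sense()['tool_pos']; print(s)
z=P[...,2]; m=(abs(P[...,0]-s[0])<65)&(abs(P[...,1]-s[1])<32)&(z>30)&(z<110); print(m.sum())
q=P[m]
for a in range(-60,61,15):
    k=abs(q[:,0]-s[0]-a)<7; 
    if k.sum()>5: print(a,k.sum(),np.median(q[k],0).round(1))
cv2.imwrite('pics/w6.png',im[:,:,::-1])
E
```

```text
time: 46.72
tool_pos: [439.4, -182.7, 52.6]
tcp_rot: [-180.0, 0.1, -179.3]
ft_force: [0.1, -0.4, -1.6]
finger_gap: 50.8
[ 438.97041342 -182.45802113   51.95107873]
33425
-60 1125 [ 385.4 -184.8   65.4]
-45 5269 [ 393.7 -184.6   74. ]
-30 4671 [ 408.7 -184.2   74.2]
-15 6980 [ 427.2 -181.7   74.7]
0 5122 [ 438.6 -183.7   74.5]
15 3645 [ 453.3 -183.2   74.4]
30 3082 [ 468.8 -183.4   74.3]
45 1160 [ 479.8 -175.6   73.9]
```

View pics/w6.png

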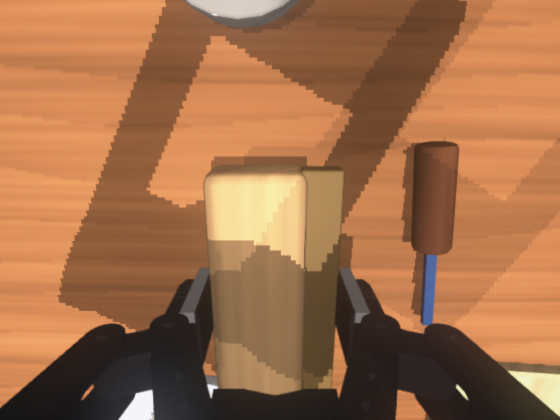

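The squeegee hangs level (top at 74 mm along its whole length), blade still on +y.

```bash
python3 -m jog '[[[0,0,0,0,0,0.0186,0.5],[-0.1,0.125,0,0,0,0,0.5],[-0.2,0.25,0,0,0,0,0.5],[-0.3,0.3765,0,0,0,0,0.5],[-0.3,0.3765,0,0,0,0,0.5],[-0.3,0.3765,0,0,0,0,0.5],[-0.3,0.3765,0,0,0,0,0.5],[-0.3,0.3765,0,0,0,0,0.5],[-0.3,0.3765,0,0,0,0,0.5],[-0.3,0.3765,0,0,0,0,0.5],[-0.3,0.3765,0,0,0,0,0.5],[-0.3,0.3765,0,0,0,0,0.5]]]' 40
python3 -m jog '[[[-0.18,0.226,0,0,0,0,0.5],[0,0,0,0,0,0,0.5],[0,0,0.15,0,0,0,0.5],[0,0,0.3,0,0,0,0.5],[0,0,0.2,0,0,0,0.5],[0,0,0.1,0,0,0,0.5],[0,0,0.05,0,0,0,0.5],[0,0,0,0,0,0,0.5],[0,0,0,0,0,0,0.5]]]' 40
```

```text
time: 48.28
tool_pos: [608.4, -8.9, 51.4]
tcp_rot: [180.0, -0.0, 174.2]
ft_force: [-0.2, -1.1, -2.6]
finger_gap: 50.7
time: 49.4
tool_pos: [618.2, -0.6, 12.4]
tcp_rot: [180.0, 0.0, 174.1]
ft_force: [-0.1, -0.5, -0.8]
finger_gap: 51.4
```

```bash
python3 -m jog '[[[0,0,0.05,0,0,0,0.5],[0,0,0.04,0,0,0,0.5],[0,0,0.03,0,0,0,0.5],[0,0,0,0,0,0,0.5],[0,0,0,0,0,0,0.5],[0,0,0,0,0,0,0.5]]]' 40 
python3 -m jog '[[[0,0,0.02,0,0,0,0.5],[0,0,0,0,0,0,0.5],[0,0,0,0,0,0,0.5],[0,0,0,0,0,0,0.5]]]' 40
```

```text
time: 50.15
tool_pos: [617.8, -0.5, 5.9]
tcp_rot: [180.0, 0.0, 174.1]
ft_force: [-0.3, -0.2, -1.5]
finger_gap: 51.1
time: 50.65
tool_pos: [618.0, -0.6, 5.4]
tcp_rot: [180.0, 0.0, 174.0]
ft_force: [-3.2, -0.3, 4.9]
finger_gap: 51.0
```

```bash
python3 -m jog '[[[0,0,0,0,0,0,0.63],[0,0,0,0,0,0,0.67],[0,0,0,0,0,0,0.72],[0,0,0,0,0,0,0.72],[0,0,-0.1,0,0,0,0.72],[0,0,-0.3,0,0,0,0.72],[0,0,-0.5,0,0,0,0.72],[0,0,-0.7,0,0,0,0.72],[0,0,-0.7,0,0,0,0.72],[0,0,-0.7,0,0,0,0.72],[0,0,-0.7,0,0,0,0.72],[0,0,-0.5,0,0,0,0.72]]]' 40 
python3 -m jog '[[[0.6,0,0,0,0,0,0.72],[0.7,0,0,0,0,0,0.72],[0.7,0,0,0,0,0,0.72],[0.7,0,0,0,0,0,0.72],[0.7,0,0,0,0,0,0.72],[0.6,0,0,0,0,0,0.72],[0,0,0,0,0,0,0.72],[0,0,0,0,0,0,0.72]]]'
python3 - <<'E'
from h import *
im,d=shot('top'); c=im[145:320,110:430]
cv2.imwrite('pics/top2.png',cv2.resize(c,None,fx=2.5,fy=2.5,interpolation=cv2.INTER_CUBIC)[:,:,::-1])
im,P=cloud('top'); z=P[...,2]
m=((z>16)&(z<150)).astype(np.uint8); m[:155]=0; m[222:]=0; m[:,:150]=0; m[:,390:]=0
n,l,st,ce=cv2.connectedComponentsWithStats(m)
for i in range(1,n):
    if st[i,4]<20: continue
    q=P[l==i]; r=cv2.minAreaRect(q[:,:2].astype(np.float32))
    print(st[i],'top',np.percentile(q[:,2],90).round(1),'med',np.median(q[:,2]).round(1),'ctr',np.round(r[0],1),'size',np.round(r[1],1),'ang',round(r[2],1))
shot('side','side2')
E
```

```text
time: 52.15
tool_pos: [618.5, -0.6, 218.7]
tcp_rot: [180.0, 0.2, 174.1]
ft_force: [0.1, 1.1, -0.7]
finger_gap: 61.5
time: 53.15
tool_pos: [419.6, 20.1, 216.0]
tcp_rot: [180.0, 0.1, 174.1]
ft_force: [0.2, 0.3, 0.1]
finger_gap: 61.3
[347 156  23  23 383] top 89.1 med 85.6 ctr [ 673.4 -237.9] size [50.1 52.1] ang 1.0
[185 163  26  43 603] top 37.9 med 30.5 ctr [626.9 220.5] size [122.5  73.1] ang 0.3
[161 164  16  43 460] top 37.5 med 29.3 ctr [624.6 305.6] size [ 44.1 125.2] ang 89.0
[264 169  21  39 666] top 28.5 med 24.9 ctr [616.8  -0.9] size [ 51.9 110.5] ang 84.4
[348 192  20  20 292] top 59.8 med 56.6 ctr [ 576.9 -237.8] size [49.9 48.4] ang 4.9
```

View pics/top2.png

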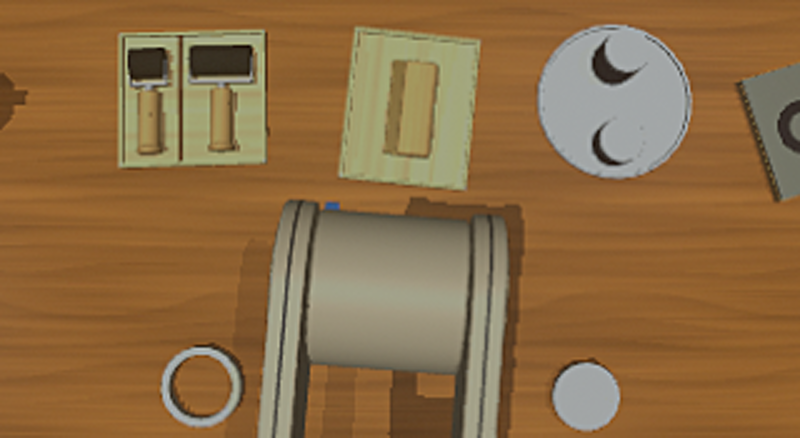

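View pics/side2.png

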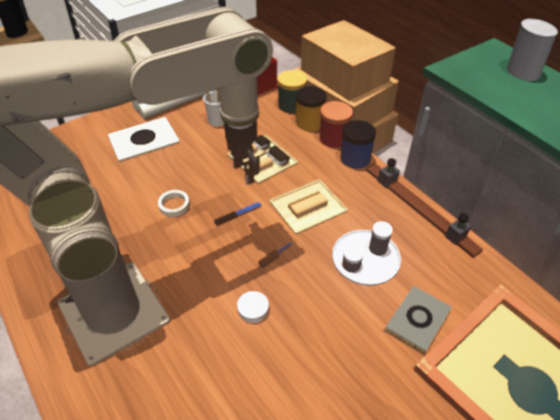

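The top view shows both brayers in their lanes, the squeegee in the plain tray with its blade still to the left, and both jars in the round tray. The side view shows the jars upright, at about (380,238) and (352,260). The heights above the bench match items sitting on the 3 mm tray floors.

```bash
python3 -c "
from bench import job,telemetry
print(abs(telemetry.sense()['qd']).max()); print(job.hand_in())"
```

```text
0.6796469743984591
the job is handed in; nothing more can be done
None
```

I put everything in its tray in the order asked and handed the job in at about 53 s. No verdict was reported.

- **Jars:** the tall and then the short jar went into the round tray, 48 mm either side of its centre. Each was lowered until the wrist force showed contact or the height matched the tray floor, then released.
- **Brayers:** the wide one is in the wide lane and the narrow one in the narrow lane.
- **Squeegee:** it lies flat in the plain tray, same face up as before, with the blade still on the +y side.

**Last checks:**
- The top and side pictures, taken with the gripper clear, show both jars upright and all five items inside their trays.
- Measured top heights were about 86–89 mm for the tall jar, 57–60 mm for the short jar, 38 mm for each brayer and 25–28 mm for the squeegee. These fit items resting on the 3 mm floors.
- The arm was practically still at hand-in (joint speed under 0.7 °/s).

No check failed. Position estimates from the top and wrist cameras differed by 2–4 mm, well within the tray clearances.

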